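# Draw back the rod of the sausage filler

## Robot

A 7-joint arm with a two-finger parallel gripper is mounted at the origin on the work surface. World frame = base frame: x ahead of the robot, y to its left, z up, the work surface at z = 0. Lengths are in m, angles in rad, forces in N, time in s.
With the tool pointing down it reaches from about 0.4 to 0.85 m from the base axis. Payload 4.5 kg.
Tool frame: the origin (TCP) lies at the very end of the fingers, on their centre line; the grasp point (between the pads) lies 19 mm behind it (r.grip_depth is the z of the grasp point in the tool frame, in m); z points along the fingers, y is the line along which they close (so a half turn about z gives the same grasp; the last joint's range is limited). The gripper opens to 88 mm and grips with 3 to 60 N. Pads are 18 mm wide; open, the fingers measure 123 mm over their backs; the gripper's body (75 mm by 187 mm) begins 45 mm behind the grasp point.
Start: joints at [-1.278, 0.689, -0.195, 1.565, 0.157, 0.902, -0.215], TCP at [0.16, 0.604, 0.239] pointing down, gripper open.
Joint ranges: [-3.01, 3.01], [-0.46, 2.08], [-1.47, 1.51], [0.13, 2.56], [-1, 4.14], [0.04, 2.09], [-2.66, 2.66]. Speed limits (rad/s): [2.57, 2.57, 3.14, 3.14, 3.14, 3.14, 3.14].

## Interface

Orientations are given as a unit quaternion [x, y, z, w].
In Python, from plant import r gives the robot as it stands.
- The arm moves only by the tool shift_gripper, called after ">>>" as a command line: name --argument value ..., lists and objects as JSON in quotes. Schema: {"type":"object","properties":{"increments":{"type":"object","properties":{"deltas":{"type":"array","items":{"type":"array","items":{"type":"number"},"minItems":7,"maxItems":7},"minItems":1,"maxItems":10}},"additionalProperties":false,"required":["deltas"]},"squeeze":{"type":"number"},"only":{"type":"string"},"quiet":{"type":"boolean"},"lines":{"type":"string"}},"required":["increments"],"additionalProperties":false}. increments is an object whose key "deltas" holds a list of rows, 1 to 10 of them, each of 7 numbers: the opening from 0.0 (shut) to 1.0 (fully open), then dx, dy, dz in normalised numbers (1 is 0.6 m), then a rotation vector rx, ry, rz in normalised numbers (1 is 4 rad); each row is the pose to reach, as a shift and turn from the pose commanded when the call began, along the tool's axes at that moment; what a row does not reach only later rows make up. A row lasts 1/10 s, in which the tool goes at most 0.05 m and 0.15 rad, less where a joint would pass 70% of its speed; a pose out of reach is approached as far as the arm can. The fingers move at their own pace and stop on an object; squeeze is the grip in N (left out, the last holds). Time passes only in rows, so rows that do not move let the fingers close. The tool returns the time, the measured TCP pose, the force, the opening and the grip force at its end. only (a regular expression) keeps the lines of the reply that match it, lines (a string "A,B") keeps lines A to B, and quiet returns only ok. Shift and turn numbers lie between -1 and 1, and a call with a number outside is refused. Input that does not fit is refused with a message, and nothing moves.
- r.get_state(): the state, without advancing time (a new reading comes with each control period).
- r.snapshot(name): name is "scene" or "top" or "wrist"; returns the picture (480x640x3 uint8, red, green, blue); there is no depth.
- r.camera_params(name): a dict with "fx", "fy", "cx", "cy" (pixels), "rvec" (rotation vector, rad) and "tvec" (3), from world to camera coordinates, as OpenCV has them. Camera axes: x right, y down, z forward; pixel columns grow to the right and rows downward; lengths in m; the calibration is good to about 2 mm. A picture is of the moment at which its call begins: read the wrist's pose just before it. camera_params takes no time and is no camera call; for the wrist camera it gives the pose at the moment of the call.
- r.finish_job(): hands the job in; it is judged then, once.
The state is a dict: "clock": time; "q": joint angles; "qd": joint speeds; "joint_torque": joint torques, N m; "tool_pos": TCP position; "eef_rot": TCP orientation; "contact_force": force on the tool from outside, world axes, zero at the start; "moment": the same for the moment, N m; "opening": opening from 0.0 (shut) to 1.0 (fully open); "finger_force": force on a finger pad.
Only numpy, scipy, OpenCV 4.12 (cv2) and the standard library are available. Lean on these libraries where they do the work, as an engineer would, in place of code of your own. Each camera call takes 0.05 s, during which the arm holds its last target. There are 200 camera calls.

## Task

Make the sausage filler ready for its next load: clear the one tall jar or bottle that stands behind the toothed rod out of the rod's way, setting it upright on the bare bench, press the rear of the rocker until it snaps over and lifts the pawl out of the teeth, and draw the rod fully back to its stop by its T-handle. Then press the front of the rocker so that the pawl snaps down again and locks the rod there. Do not shove any jar or bottle with the rod or knock one over, and leave everything else where it stands.

Things in the scene. Friction and masses are not known exactly. Their poses are not given: they have to be found in the camera images.
- filler: Sausage filler on a plywood board (x -80 to 80, y -75 to 345, 18 mm thick), fixed. Origin on the bench under the rocker pivot; z up, y along the rod to the cylinder, x across; the rod withdraws to -y. Gear housing x +-23, y +-45, top z 115; spring strut to x 39; stub to x -53 at z 62. Cylinder and square frames y 74 to 312, x +-56, top z 134; filling tube on to y 439. Rod axis x 0, z 85 (mm).
- rod: Toothed rod, slides in a guide along the filler's y: 16 mm square, saw teeth on top; oiled, slides at 1 to 5 N with the pawl lifted; pawl down, it goes in but not out. At its end a T-bar along x, 117 long, 15 thick, underside 77 above the bench, hub 26 wide, 10 inward, 12 outward. Origin at the bar's middle: filler frame x 0, z 85, y -120 to -192 at the start, -290 fully back on a hard stop.
- rocker (a joint): Rocker angle, rad: 0 = pawl fully down in the teeth (up to 0.15 with its nose on a tooth's ramp), 0.2 = balance point, 0.4 = thrown, pawl clear of the teeth. A spring snaps it to the nearer end, where it stays; pressing a pad takes about 3 to 4 N.
- rear_pad (a point): Middle of the ribbed top face of the rocker's rear (T-handle side) pad, 26 x 26 mm. The dark steel rocker, 86 long and 26 wide, sits on the gear housing and turns about a pin along the filler's x at y 0, z 107.5. In the filler's frame this point is at y -31, z 138 with the pawl down and y -40, z 124 when thrown: pressed down 14 mm.
- front_pad (a point): Middle of the ribbed top face of the rocker's front (cylinder side) pad, 26 (x) by 22 (y) mm: in the filler's frame y 34, z 125 with the pawl down and y 25, z 137 when thrown. Pressing it down 12 mm throws the pawl back in.
- tomato_jar: Red-brown jar, brass lid, 62 mm diameter (parallel to 85 high), 118 high; origin at the centre of its foot, z up. One of three tall things: any one of them stands behind the T-handle in the lane that the rod needs; the other two stand beside the lane and stay.
- pickle_jar: Olive jar, steel lid, paper label, 66 mm diameter (parallel to 73 high), 105 high; origin at the centre of its foot. Second of the three tall things.
- brown_bottle: Amber bottle, 58 mm diameter (parallel to 85 high, then a narrow neck), 140 high; origin at the centre of its foot. Third of the three tall things.
- spice_tin: Low tin, 72 mm diameter, 42 high, under the rod: the rod and handle pass over it. Leave it. Origin at the centre of its foot.
- crank: The filler's crank, lying on the bench, 26 mm high: steel arm along its x from -68 to 68, wooden handle along y from 7 to 77 at x = 55, hub at x = -55. Leave it. Origin on the bench under the arm's middle.
- wide_tube: Spare filling tube, white plastic, standing on its flange: flange 68 diameter, tube 28, 110 high. Leave it. Origin at the centre of its foot.
- thin_tube: Spare filling tube, white plastic, flange 68 diameter, tube 16, 120 high. Leave it. Origin at the centre of its foot.
- pusher: Turned wooden pusher, 54 diameter at the foot, 155 high. Leave it. Origin at the centre of its foot.
- mustard_pot: Small squat pot with a lid, 60 mm diameter, 58 high. Leave it. Origin at the centre of its foot.

How it is judged:
On the way, in this order (a step that is already met when the one before it is completed fails the run):
1. the rocker has been thrown and the pawl is clear of the teeth, the rod not yet back (value of joint rocker above 0.3 rad and y of rod in the frame of filler above -0.23 m), for 0.2 s.
2. the rod is fully back with the pawl still clear (y of rod in the frame of filler below -0.284 m and value of joint rocker above 0.3 rad), for 0.1 s.
At the end, for the whole second after the job is handed in: The rod is fully back (bar within 6 mm of where the stop holds it), the rocker is snapped back with the pawl down in the teeth (under 0.13 rad), and the three tall jars and bottle stand upright (within 0.1 rad) and still on the bare bench top, not on the board or on anything else (y of rod in the frame of filler below -0.284 m and value of joint rocker below 0.13 rad and angle between each of tomato_jar, pickle_jar, brown_bottle's own z axis and vertical below 0.1 rad and height (world z) of each of tomato_jar, pickle_jar, brown_bottle below 0.006 m and linear speed of each of tomato_jar, pickle_jar, brown_bottle below 0.02 m/s); the robot touches nothing.
It fails at once if a tall jar or bottle is tipped by more than 0.4 rad (angle between any of tomato_jar, pickle_jar, brown_bottle's own z axis and vertical above 0.4 rad).
It fails at once if the rod or its handle shoves a jar or bottle (contact force between rod and tomato_jar above 0.3 N or contact force between rod and pickle_jar above 0.3 N or contact force between rod and brown_bottle above 0.3 N).
It fails at once if more than one of the three tall things is moved from its place by over 30 mm (distance of each of tomato_jar, pickle_jar from where it was at the start of the episode above 0.03 m or distance of each of tomato_jar, brown_bottle from where it was at the start of the episode above 0.03 m or distance of each of pickle_jar, brown_bottle from where it was at the start of the episode above 0.03 m).
It fails at once if the tin, crank, pot, pusher or a spare tube is moved by over 30 mm (distance of any of spice_tin, crank, wide_tube, thin_tube, pusher, mustard_pot from where it was at the start of the episode above 0.03 m).
It also fails if it takes over 64 s, if anything falls off the work surface, if the arm or the gripper's body presses on something with over 40 N, if the wrist force passes 120 N, or if a joint passes its speed limit or range.

## Working session

There is one attempt and no reset: what is moved stays moved. The work goes in short steps, Python scripts to look and compute and a tool call to move; the robot and the scene stay as the last step left them, time stands still between calls to the robot, and variables do not carry over. Pictures are saved under pics/ and viewed, at most 10 in all, crops included, and the job is handed in when it is done.

```bash
ls; mkdir -p pics; python3 - <<'E'
from plant import r
import cv2
for n in ("scene","top"):
    cv2.imwrite(f"pics/{n}0.png",r.snapshot(n)[:,:,::-1])
    print(n,r.camera_params(n))
s=r.get_state();print(s["clock"],s["tool_pos"],s["eef_rot"])
E
```

```text
pics
plant.py
scene {'fx': 482.90526948058766, 'fy': 482.90526948058766, 'cx': 313.8790413766626, 'cy': 246.2329384707094, 'rvec': array([ 0.83371555,  2.71648954, -0.8116796 ]), 'tvec': array([ 0.48047159, -0.16081803,  1.34207629])}
top {'fx': 529.3000447902288, 'fy': 529.3000447902288, 'cx': 324.5716747777597, 'cy': 238.62341018925417, 'rvec': array([ 2.122822  , -2.14681449,  0.16949565]), 'tvec': array([-0.02985874,  0.59541216,  1.26204664])}
0.1 [0.15984153 0.60364495 0.23800226] [ 1.29011420e-01  9.91642776e-01 -8.09982683e-04 -5.42505450e-05]
```

View pics/top0.png

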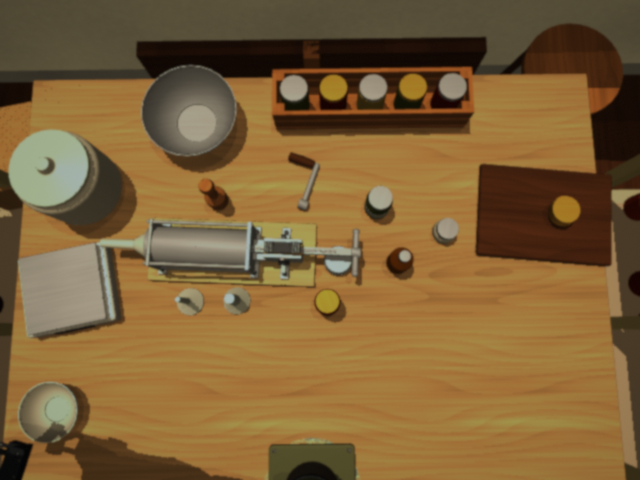

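View pics/scene0.png

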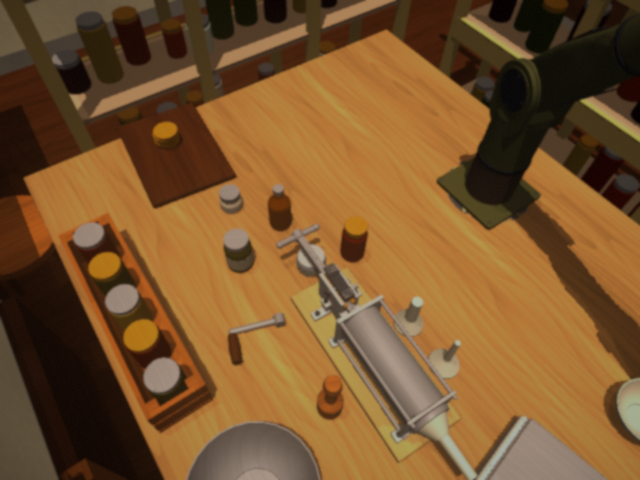

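Top view: the amber bottle (~401,261) stands behind the T-bar (~356,253), the filler's rod points to image right, the pickle jar (379,200) and tomato jar (327,301) stand beside the lane. Enlarging for measurement.

```bash
cat > h.py <<'E'
import numpy as np, cv2
from plant import r
from scipy.spatial.transform import Rotation as R
def back(n,uv,z):
    c=r.camera_params(n);M=cv2.Rodrigues(c["rvec"])[0];o=-M.T@c["tvec"]
    d=M.T@np.array([(uv[0]-c["cx"])/c["fx"],(uv[1]-c["cy"])/c["fy"],1]);return o+d*(z-o[2])/d[2]
def proj(n,P):
    c=r.camera_params(n);K=np.array([[c["fx"],0,c["cx"]],[0,c["fy"],c["cy"]],[0,0,1.]])
    return cv2.projectPoints(np.atleast_2d(P).astype(float),c["rvec"],c["tvec"],K,None)[0][:,0]
def tool(P):   # world target -> shift in tool axes, from measured
    s=r.get_state();return R.from_quat(s["eef_rot"]).inv().apply(np.array(P)-s["tool_pos"])
E
python3 - <<'E'
import cv2
a=cv2.imread("pics/top0.png")[185:335,225:475]
cv2.imwrite("pics/top0c.png",cv2.resize(a,None,fx=3.2,fy=3.2,interpolation=cv2.INTER_CUBIC))
a=cv2.imread("pics/scene0.png")[170:350,215:455]
cv2.imwrite("pics/scene0c.png",cv2.resize(a,None,fx=3.2,fy=3.2,interpolation=cv2.INTER_CUBIC))
E
```

```text
(no output)
```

View pics/top0c.png

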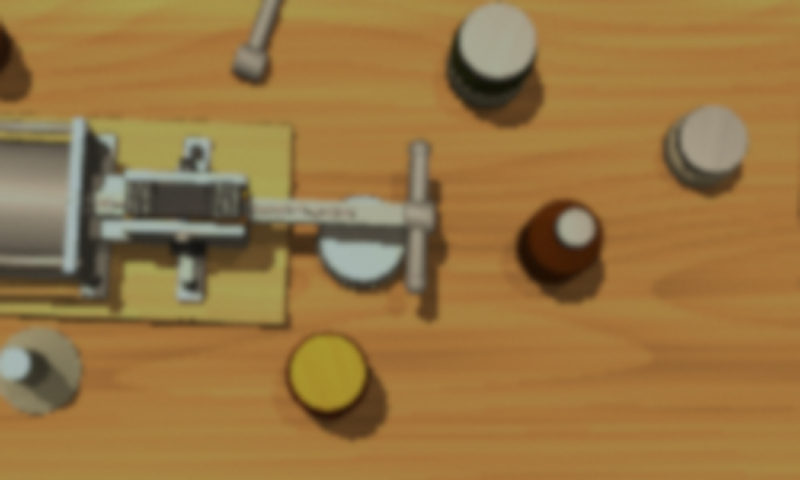

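View pics/scene0c.png

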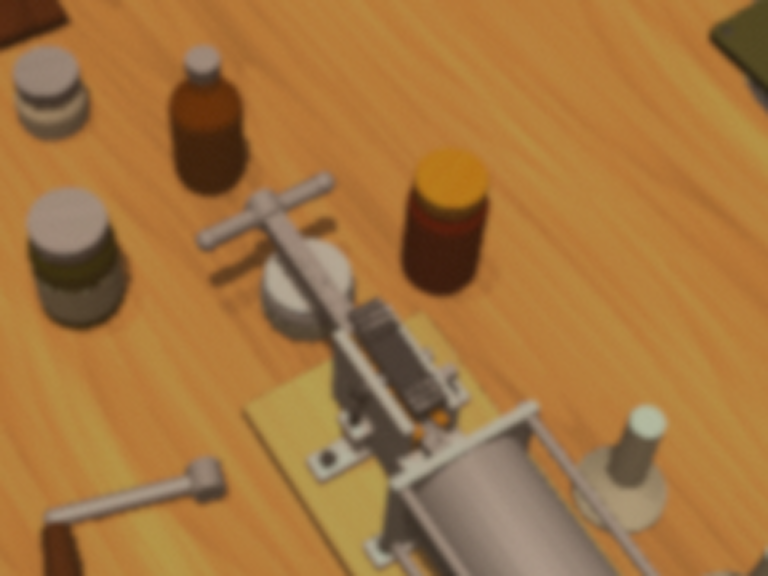

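Crops: bottle cap at top-crop (576,228); T-bar ends (420,143)/(417,291); board's rear corners (292,126)/(288,326); the lids of the pickle jar at (497,41), tomato jar (328,372), pot (713,141).

```bash
python3 - <<'E'
from h import *
np.set_printoptions(precision=4,suppress=True)
t=lambda u,v:(225+u/3.2,185+v/3.2)
s=lambda u,v:(215+u/3.2,170+v/3.2)
for n,a,z,b in [("cap",(576,228),.14,(203,58)),("tom",(328,372),.118,(451,182)),("pick",(497,41),.105,(69,222)),("pot",(713,141),.058,(47,72)),
 ("T1",(420,143),.09,(205,238)),("T2",(417,291),.09,(328,181)),("hub",(418,215),.093,(263,203)),("c1",(292,126),.018,(245,410)),("c2",(288,326),.018,(422,318)),("crankhub",(253,62),.026,(207,475)),
 ("rockrear",(232,201),.138,(375,318)),("rockfront",(140,199),.125,(427,390))]:
    print(n,back("top",t(*a),z)[:2],back("scene",s(*b),z)[:2])
E
```

```text
cap [ 0.537  -0.2203] [ 0.5393 -0.2162]
tom [ 0.4377 -0.0419] [ 0.4433 -0.0347]
pick [ 0.6833 -0.1714] [ 0.686  -0.1655]
pot [ 0.6138 -0.3402] [ 0.6175 -0.3343]
T1 [ 0.6091 -0.113 ] [ 0.6077 -0.1086]
T2 [ 0.4978 -0.1085] [ 0.5046 -0.1011]
hub [ 0.5542 -0.1102] [ 0.5569 -0.1094]
c1 [ 0.637  -0.0157] [ 0.6405 -0.0076]
c2 [ 0.4782 -0.0112] [0.4871 0.0016]
crankhub [0.6877 0.0148] [0.6926 0.024 ]
rockrear [0.5597 0.0256] [0.5632 0.0368]
rockfront [0.5638 0.0932] [0.5618 0.0945]
```

```bash
python3 - <<'E'
from h import *
print(tool([.54,-.10,.34]), r.camera_params("wrist")["tvec"])
E
```

```text
[-0.54755336 -0.58311667 -0.10099745] [-0.62377453 -0.04168446  0.39058723]
```

Careful with the scale: shifts go in shares of 0.6 m and turns go in shares of 4 rad. That gives: -0.583 m is -0.9717, -0.548 m is -0.9133, -0.226 rad is -0.0565.

>>> shift_gripper --increments '{"deltas": [[1, -0.05, -0.05, -0.1, 0, 0, 0], [1, -0.5, -0.5333, -0.1667, 0, 0, -0.0565], [1, -0.5, -0.5333, -0.1667, 0, 0, -0.0565], [1, -0.9133, -0.9717, -0.1667, 0, 0, -0.0565], [1, -0.9133, -0.9717, -0.1667, 0, 0, -0.0565], [1, -0.9133, -0.9717, -0.1667, 0, 0, -0.0565], [1, -0.9133, -0.9717, -0.1667, 0, 0, -0.0565], [1, -0.9133, -0.9717, -0.1667, 0, 0, -0.0565], [1, -0.9133, -0.9717, -0.1667, 0, 0, -0.0565], [1, -0.9133, -0.9717, -0.1667, 0, 0, -0.0565]]}' --squeeze 30

```text
clock: 1.1
tool_pos: [0.3875, 0.1827, 0.3172]
eef_rot: [0.016, 1.0, -0.0, -0.0]
contact_force: [0.4, 0.1, 0.3]
opening: 0.998
finger_force: 0.0
```

```bash
python3 -c "
from h import *
print(tool([.54,-.10,.34]))"
```

```text
[-0.16161788 -0.27756062 -0.02278113]
```

Scaled: -0.27 m is -0.45, -0.155 m is -0.2583.

>>> shift_gripper --increments '{"deltas": [[1, -0.2583, -0.45, -0.0333, 0, 0, 0], [1, -0.2583, -0.45, -0.0333, 0, 0, 0], [1, -0.2583, -0.45, -0.0333, 0, 0, 0], [1, -0.2583, -0.45, -0.0333, 0, 0, 0], [1, -0.2583, -0.45, -0.0333, 0, 0, 0], [1, -0.2583, -0.45, -0.0333, 0, 0, 0], [1, -0.2583, -0.45, -0.0333, 0, 0, 0], [1, -0.2583, -0.45, -0.0333, 0, 0, 0], [1, -0.2583, -0.45, -0.0333, 0, 0, 0]]}'

```text
clock: 2.0
tool_pos: [0.5324, -0.0884, 0.3367]
eef_rot: [0.015, 1.0, 0.001, -0.001]
contact_force: [0.1, 0.2, -0.5]
opening: 1.0
finger_force: 0.0
```

```bash
python3 - <<'E'
from h import *
s=r.get_state();print(s["tool_pos"],s["qd"].round(3) if hasattr(s["qd"],"round") else s["qd"])
c=r.camera_params("wrist");im=r.snapshot("wrist")[:,:,::-1]
print(c);np.save("wc1.npy",c,allow_pickle=True)
cv2.imwrite("pics/w1.png",im)
E
```

```text
[ 0.53236724 -0.08838847  0.33668365] [-0.025 -0.012 -0.016  0.013  0.    -0.001  0.002]
{'fx': 335.52115164536025, 'fy': 335.52115164536025, 'cx': 318.559208879304, 'cy': 230.0705015952168, 'rvec': array([-2.08057531, -2.01459645, -0.32580252]), 'tvec': array([ 0.07086013, -0.58039928,  0.31584106])}
```

View pics/w1.png

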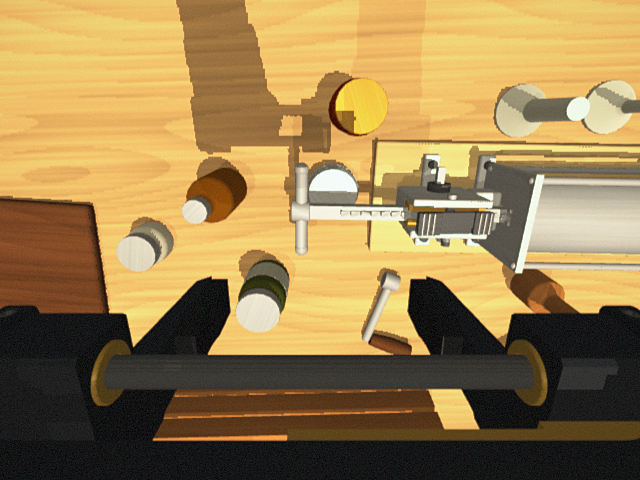

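Wrist view: bottle cap (195,211), T-bar ends (302,165)/(302,252), rear pad (427,222), front pad (482,222), board corners (372,142)/(370,248), all clear.

```bash
python3 - <<'E'
from h import *
np.set_printoptions(precision=4,suppress=True)
for n,a,z in [("cap",(195,211),.14),("tom",(361,106),.118),("pick",(259,310),.105),("pot",(137,253),.058),
 ("T1",(302,252),.09),("T2",(302,166),.09),("hub",(300,212),.096),("c1",(370,248),.018),("c2",(373,142),.018),("rockrear",(427,222),.138),("rockfront",(482,222),.125),("capfoot?",(236,178),.07)]:
    print(n,back("wrist",a,z)[:2])
print(tool([.54,-.218,.2]))
E
```

```text
cap [ 0.5373 -0.2178]
tom [ 0.4381 -0.0414]
pick [ 0.6796 -0.1685]
pot [ 0.6147 -0.3369]
T1 [ 0.6073 -0.1106]
T2 [ 0.5003 -0.1057]
hub [ 0.5537 -0.1102]
c1 [ 0.6331 -0.0141]
c2 [ 0.4808 -0.0128]
rockrear [0.5576 0.0279]
rockfront [0.5636 0.0934]
capfoot? [ 0.515  -0.1884]
[-0.0117 -0.1301  0.1367]
```

Scaled: 0.13 m is 0.2167, -0.129 m is -0.215.

>>> shift_gripper --increments '{"deltas": [[1, -0.0133, -0.215, 0.2167, 0, 0, 0], [1, -0.0133, -0.215, 0.2167, 0, 0, 0], [1, -0.0133, -0.215, 0.2167, 0, 0, 0], [1, -0.0133, -0.215, 0.2167, 0, 0, 0], [1, -0.0133, -0.215, 0.2167, 0, 0, 0], [1, -0.0133, -0.215, 0.2167, 0, 0, 0]]}' --squeeze 20

```text
clock: 2.65
tool_pos: [0.537, -0.2171, 0.2072]
eef_rot: [0.015, 1.0, 0.001, -0.0]
contact_force: [0.3, 0.6, -0.4]
opening: 1.005
finger_force: 0.0
```

```bash
python3 -c "
from h import *
print(tool([.5375,-.218,.098]))"
```

```text
[-0.00061199 -0.00109974  0.10915325]
```

Scaled: 0.109 m is 0.1817, 0.08 m is 0.1333.

>>> shift_gripper --increments '{"deltas": [[1, 0, -0.0017, 0.0667, 0, 0, 0], [1, 0, -0.0017, 0.1333, 0, 0, 0], [1, 0, -0.0017, 0.1817, 0, 0, 0], [1, 0, -0.0017, 0.1817, 0, 0, 0], [0, 0, -0.0017, 0.1817, 0, 0, 0], [0, 0, -0.0017, 0.1817, 0, 0, 0], [0, 0, -0.0017, 0.1817, 0, 0, 0], [0, 0, -0.0017, 0.1817, 0, 0, 0], [0, 0, -0.0017, 0.1817, 0, 0, 0], [0, 0, -0.0017, 0.1817, 0, 0, 0]]}' --squeeze 20

```text
clock: 3.65
tool_pos: [0.537, -0.2205, 0.0985]
eef_rot: [0.017, 1.0, -0.0, 0.0]
contact_force: [0.5, -0.0, -0.9]
opening: 0.483
finger_force: 3.1
```

```bash
python3 -c "
from h import *
print(tool([.415,-.275,.098]))"
```

```text
[ 0.12013043 -0.05849014  0.00041947]
```

>>> shift_gripper --increments '{"deltas": [[0, 0, 0, 0, 0, 0, 0], [0, 0, 0, 0, 0, 0, 0], [0, 0, 0, 0, 0, 0, 0], [0, 0, 0, 0, 0, 0, 0], [0, 0, 0, 0, 0, 0, 0], [0, 0, 0, 0, 0, 0, 0]]}'

```text
clock: 4.25
tool_pos: [0.537, -0.2204, 0.0982]
eef_rot: [0.016, 1.0, 0.0, 0.0]
contact_force: [-0.2, 1.1, 1.3]
opening: 0.463
finger_force: 17.3
```

```bash
python3 -c "
from h import *
cv2.imwrite('pics/w2.png',r.snapshot('wrist')[:,:,::-1])"
```

```text
(no output)
```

View pics/w2.png

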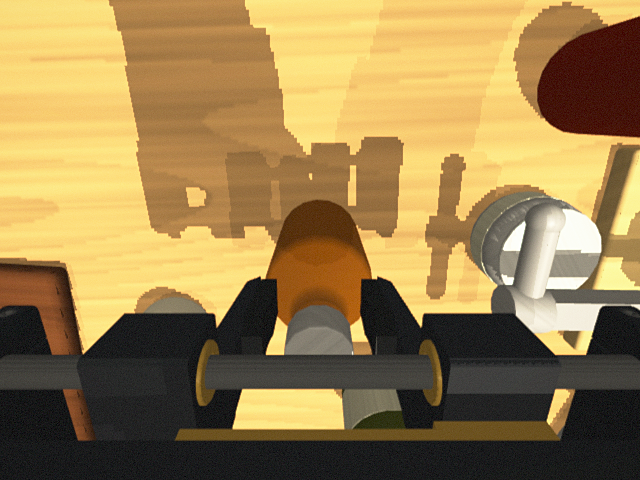

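The bottle is straight between the fingers, but the tips (41 mm apart) are squeezing the sloped shoulder. I'll open, rise 12 mm and grip the neck.

Scaled: -0.012 m is -0.02.

>>> shift_gripper --increments '{"deltas": [[0.6, 0, 0, 0, 0, 0, 0], [0.6, 0, 0, 0, 0, 0, 0], [0.6, 0, 0, -0.02, 0, 0, 0], [0.5, 0, 0, -0.02, 0, 0, 0], [0, 0, 0, -0.02, 0, 0, 0], [0, 0, 0, -0.02, 0, 0, 0], [0, 0, 0, -0.02, 0, 0, 0], [0, 0, 0, -0.02, 0, 0, 0], [0, 0, 0, -0.02, 0, 0, 0], [0, 0, 0, -0.02, 0, 0, 0]]}' --squeeze 20

```text
clock: 5.3
tool_pos: [0.5368, -0.2203, 0.11]
eef_rot: [0.016, 1.0, 0.0, -0.0]
contact_force: [0.4, 1.2, 0.1]
opening: 0.295
finger_force: 17.5
```

Scaled: 0.122 m is 0.2033, -0.057 m is -0.095.

>>> shift_gripper --increments '{"deltas": [[0, 0, 0, -0.025, 0, 0, 0], [0, 0, 0, -0.05, 0, 0, 0], [0, 0.0167, -0.0083, -0.05, 0, 0, 0], [0, 0.05, -0.025, -0.05, 0, 0, 0], [0, 0.0917, -0.045, -0.05, 0, 0, 0], [0, 0.1333, -0.065, -0.05, 0, 0, 0], [0, 0.17, -0.0817, -0.05, 0, 0, 0], [0, 0.1933, -0.0917, -0.05, 0, 0, 0], [0, 0.2033, -0.095, -0.05, 0, 0, 0], [0, 0.2033, -0.095, -0.05, 0, 0, 0]]}' --squeeze 30

```text
clock: 6.3
tool_pos: [0.4124, -0.2735, 0.1399]
eef_rot: [0.017, 1.0, 0.0, -0.0]
contact_force: [-0.1, -0.4, -2.6]
opening: 0.291
finger_force: 27.2
```

>>> shift_gripper --increments '{"deltas": [[0, 0, 0, 0, 0, 0, 0], [0, 0, 0, 0.02, 0, 0, 0], [0, 0, 0, 0.0333, 0, 0, 0], [0, 0, 0, 0.0417, 0, 0, 0], [0, 0, 0, 0.0467, 0, 0, 0], [0, 0, 0, 0.0467, 0, 0, 0]]}'

```text
clock: 6.9
tool_pos: [0.4132, -0.2731, 0.1117]
eef_rot: [0.016, 1.0, 0.0, -0.0]
contact_force: [-0.4, 0.8, -3.8]
opening: 0.292
finger_force: 27.2
```

```bash
python3 -c "
from h import *
cv2.imwrite('pics/s2.png',cv2.resize(r.snapshot('scene')[150:350,180:440,::-1],None,fx=3,fy=3))"
```

```text
(no output)
```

View pics/s2.png

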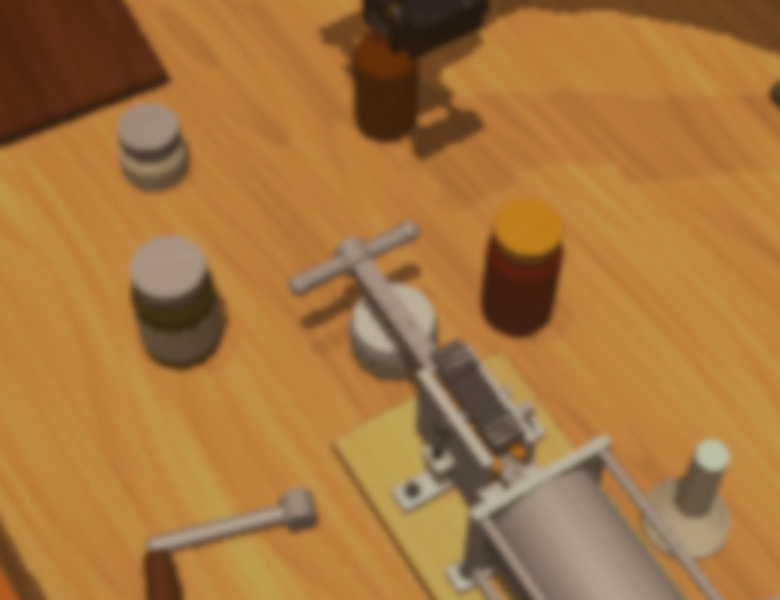

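The bottle hangs upright in the gripper beside the lane, ~1 mm off the bench. Lower until it's supported.

Scaled: 0.002 m is 0.0033, 0.001 m is 0.0017.

>>> shift_gripper --increments '{"deltas": [[0, 0, 0, 0.0017, 0, 0, 0], [0, 0, 0, 0.0033, 0, 0, 0], [0, 0, 0, 0.0033, 0, 0, 0], [0, 0, 0, 0.0033, 0, 0, 0]]}'

```text
clock: 7.35
tool_pos: [0.4131, -0.2734, 0.1102]
eef_rot: [0.016, 1.0, -0.0, 0.0]
contact_force: [-0.6, -0.6, -2.7]
opening: 0.291
finger_force: 27.2
```

Scaled: 0.001 m is 0.0017.

>>> shift_gripper --increments '{"deltas": [[0, 0, 0, 0.0017, 0, 0, 0], [0, 0, 0, 0.0017, 0, 0, 0], [0, 0, 0, 0.0017, 0, 0, 0]]}'

```text
clock: 7.65
tool_pos: [0.4133, -0.2736, 0.1099]
eef_rot: [0.016, 1.0, -0.0, 0.0]
contact_force: [-0.7, 0.5, 5.7]
opening: 0.29
finger_force: 28.1
```

Scaled: -0.09 m is -0.15, -0.05 m is -0.0833.

>>> shift_gripper --increments '{"deltas": [[0.6, 0, 0, 0, 0, 0, 0], [0.6, 0, 0, 0, 0, 0, 0], [0.6, 0, 0, 0, 0, 0, 0], [0.6, 0, 0, -0.0833, 0, 0, 0], [0.6, 0, 0, -0.15, 0, 0, 0], [0.3, 0, 0, -0.15, 0, 0, 0]]}' --squeeze 20

```text
clock: 8.25
tool_pos: [0.4158, -0.2748, 0.2032]
eef_rot: [0.017, 1.0, -0.002, 0.004]
contact_force: [0.2, 0.1, 0.8]
opening: 0.531
finger_force: 0.0
```

```bash
python3 -c "
from h import *
print(tool([.559,.015,.16]))
cv2.imwrite('pics/s3.png',cv2.resize(r.snapshot('scene')[130:350,180:440,::-1],None,fx=2.7,fy=2.7))"
```

```text
[-0.13317642  0.29457591  0.04316545]
```

View pics/s3.png

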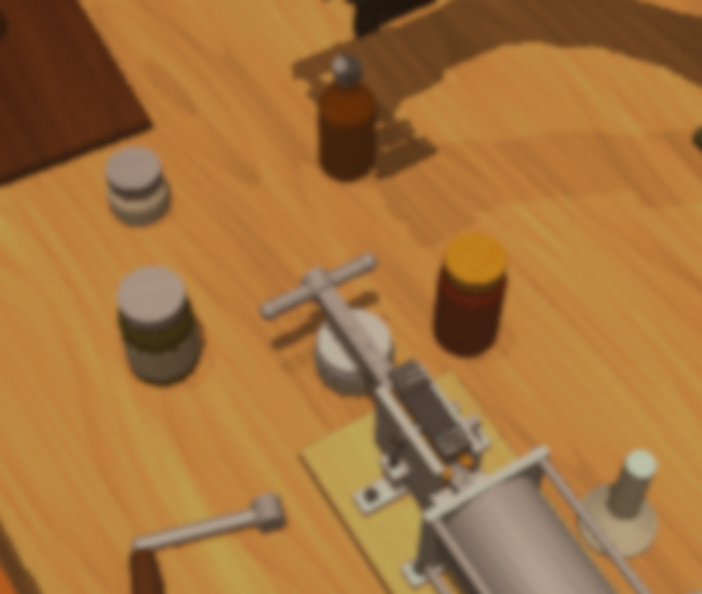

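The bottle stands upright and free. Now to the rear pad with shut fingers.

Scaled: 0.293 m is 0.4883, -0.136 m is -0.2267.

>>> shift_gripper --increments '{"deltas": [[0, -0.2267, 0.4883, 0, 0, 0, 0], [0, -0.2267, 0.4883, 0, 0, 0, 0], [0, -0.2267, 0.4883, 0, 0, 0, 0], [0, -0.2267, 0.4883, 0, 0, 0, 0], [0, -0.2267, 0.4883, 0, 0, 0, 0], [0, -0.2267, 0.4883, 0.0333, 0, 0, 0], [0, -0.2267, 0.4883, 0.075, 0, 0, 0], [0, -0.2267, 0.4883, 0.075, 0, 0, 0], [0, -0.2267, 0.4883, 0.075, 0, 0, 0], [0, -0.2267, 0.4883, 0.075, 0, 0, 0]]}' --squeeze 20

```text
clock: 9.3
tool_pos: [0.558, 0.013, 0.1541]
eef_rot: [0.018, 1.0, -0.001, -0.0]
contact_force: [0.5, -0.9, -0.9]
opening: 0.005
finger_force: 0.0
```

```bash
python3 -c "
from h import *
print(tool([.559,.015,.14]))
cv2.imwrite('pics/w3.png',r.snapshot('wrist')[:,:,::-1])"
```

```text
[-0.00092574  0.00208862  0.01411493]
```

View pics/w3.png

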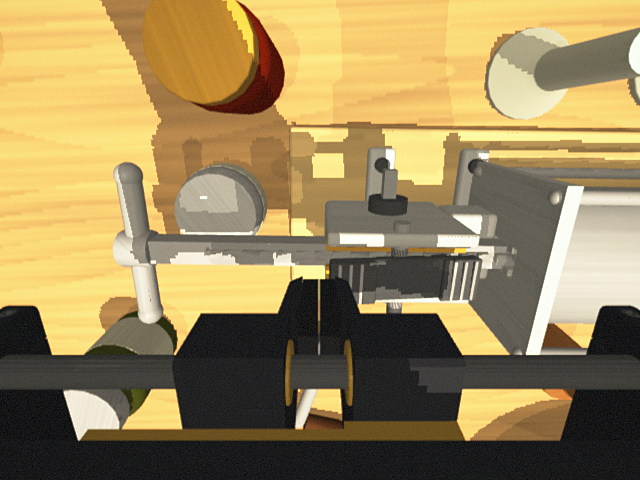

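The T-bar, rocker (331–480, 258–303) and shut fingers (~318,285) are visible; the tips sit at the rear edge of the rear pad.

```bash
python3 - <<'E'
from h import *
np.set_printoptions(precision=4,suppress=True)
for a,z in [((331,262),.138),((335,303),.138),((480,258),.125),((478,301),.125),((400,280),.125),((292,125),.018),((131,250),.097)]: print(a,back("wrist",a,z)[:2])
print(proj("wrist",r.get_state()["tool_pos"]))
E
```

```text
(331, 262) [0.5467 0.0197]
(335, 303) [0.5712 0.0213]
(480, 258) [0.5531 0.1039]
(478, 301) [0.5806 0.1058]
(400, 280) [0.5652 0.0594]
(292, 125) [ 0.4794 -0.0058]
(131, 250) [ 0.5517 -0.1088]
[[318.8124 297.9498]]
```

Scaled: 0.02 m is 0.0333, 0.004 m is 0.0067.

>>> shift_gripper --increments '{"deltas": [[0, -0.0033, 0.0067, 0.01, 0, 0, 0], [0, -0.0033, 0.0067, 0.02, 0, 0, 0], [0, -0.0033, 0.0067, 0.0267, 0, 0, 0], [0, -0.0033, 0.0067, 0.0333, 0, 0, 0], [0, -0.0033, 0.0067, 0.0333, 0, 0, 0]]}'

```text
clock: 9.85
tool_pos: [0.5603, 0.0186, 0.1336]
eef_rot: [0.017, 1.0, -0.0, -0.001]
contact_force: [0.4, -0.6, 0.2]
opening: 0.001
finger_force: 0.1
```

>>> shift_gripper --increments '{"deltas": [[0, 0, 0, 0.005, 0, 0, 0], [0, 0, 0, 0.01, 0, 0, 0], [0, 0, 0, 0.01, 0, 0, 0]]}'

```text
clock: 10.15
tool_pos: [0.5604, 0.019, 0.1277]
eef_rot: [0.016, 1.0, 0.0, -0.0]
contact_force: [-1.0, -0.4, 0.3]
opening: 0.001
finger_force: 0.0
```

>>> shift_gripper --increments '{"deltas": [[0, 0, 0, 0.005, 0, 0, 0], [0, 0, 0, 0.01, 0, 0, 0], [0, 0, 0, 0.01, 0, 0, 0]]}'

```text
clock: 10.45
tool_pos: [0.5612, 0.019, 0.1247]
eef_rot: [0.016, 1.0, -0.0, 0.001]
contact_force: [-6.3, -0.7, 22.4]
opening: 0.005
finger_force: 10.8
```

Scaled: -0.1 m is -0.1667, -0.08 m is -0.1333.

>>> shift_gripper --increments '{"deltas": [[0, 0, 0, -0.05, 0, 0, 0], [0, 0, -0.0667, -0.1333, 0, 0, 0], [0, 0, -0.0833, -0.1667, 0, 0, 0], [0, 0, -0.0833, -0.1667, 0, 0, 0]]}'

```text
clock: 10.85
tool_pos: [0.5616, -0.0351, 0.2261]
eef_rot: [0.019, 1.0, -0.001, 0.004]
contact_force: [0.8, -0.1, -0.5]
opening: 0.008
finger_force: 0.0
```

```bash
python3 -c "
from h import *
np.set_printoptions(precision=4,suppress=True)
im=r.snapshot('wrist')[:,:,::-1]
print(proj('wrist',[[.56,.032,.138],[.56,.023,.124],[.564,.097,.125],[.564,.088,.137],[.554,-.109,.085]]))
cv2.imwrite('pics/w4.png',cv2.resize(im[120:320,250:520],None,fx=2.9,fy=2.9))"
```

```text
[[407.7135 234.3452]
 [391.3743 228.7131]
 [488.2552 230.6866]
 [483.7504 236.3748]
 [231.6493 213.481 ]]
```

View pics/w4.png

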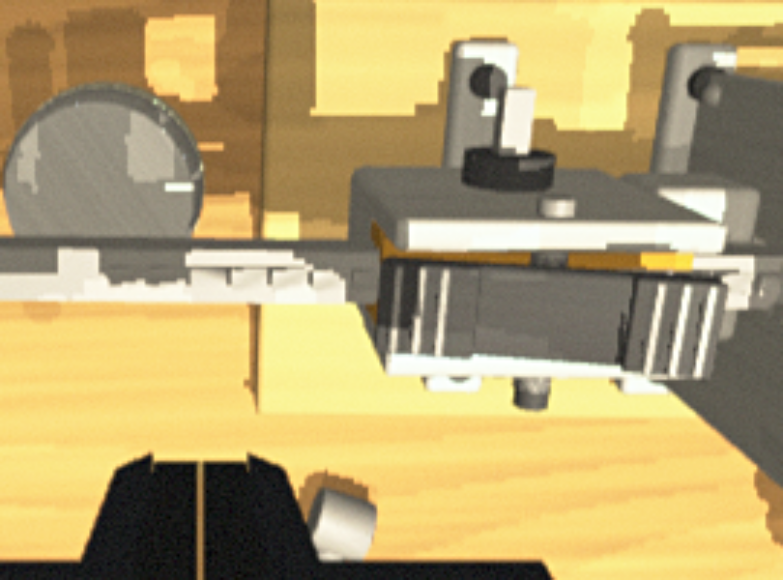

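The rocker shows thrown (pads match predictions for 0.4 rad: rear ~(393,227), front ~(483,232)). Now the T-bar, gripped beside the hub.

```bash
python3 -c "
from h import *
print(tool([.525,-.108,.14]))"
```

```text
[ 0.03296515 -0.0763632   0.08385426]
```

Scaled: 0.08 m is 0.1333, -0.073 m is -0.1217, 0.015 rad is 0.0038.

>>> shift_gripper --increments '{"deltas": [[0.7, 0.0567, -0.1167, 0, 0, 0, 0.0038], [0.7, 0.0567, -0.1217, 0.0667, 0, 0, 0.0038], [0.7, 0.0567, -0.1217, 0.1333, 0, 0, 0.0038], [0.7, 0.0567, -0.1217, 0.1333, 0, 0, 0.0038], [0.7, 0.0567, -0.1217, 0.1333, 0, 0, 0.0038]]}'

```text
clock: 11.4
tool_pos: [0.5225, -0.1011, 0.1415]
eef_rot: [0.023, 1.0, 0.001, -0.001]
contact_force: [0.2, 0.6, 0.4]
opening: 0.439
finger_force: 0.0
```

```bash
python3 -c "
from h import *
print(tool([.525,-.108,.066]),proj('wrist',[[.525,-.108,.066],[.554,-.109,.085]]))
cv2.imwrite('pics/w5.png',r.snapshot('wrist')[:,:,::-1])"
```

```text
[-0.0030152  -0.00684163  0.07548753] [[308.9626476  247.43246894]
 [309.15187108 297.58174241]]
```

View pics/w5.png

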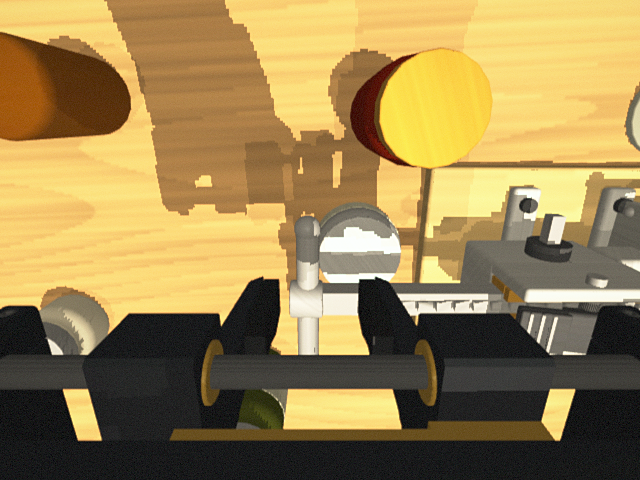

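View: bar (308,220–360) midway between fingers, hub at (306,298) just beside; good to descend.

Scaled: 0.075 m is 0.125, -0.003 m is -0.005.

>>> shift_gripper --increments '{"deltas": [[0.6, -0.005, -0.0117, 0.05, 0, 0, 0], [0.6, -0.005, -0.0117, 0.1, 0, 0, 0], [0.6, -0.005, -0.0117, 0.125, 0, 0, 0], [0, -0.005, -0.0117, 0.125, 0, 0, 0], [0, -0.005, -0.0117, 0.125, 0, 0, 0], [0, -0.005, -0.0117, 0.125, 0, 0, 0], [0, -0.005, -0.0117, 0.125, 0, 0, 0], [0, -0.005, -0.0117, 0.125, 0, 0, 0], [0, -0.005, -0.0117, 0.125, 0, 0, 0], [0, -0.005, -0.0117, 0.125, 0, 0, 0]]}' --squeeze 15

```text
clock: 12.45
tool_pos: [0.5257, -0.11, 0.0674]
eef_rot: [0.024, 1.0, 0.0, 0.0]
contact_force: [0.0, 0.5, 0.8]
opening: 0.161
finger_force: 15.0
```

>>> shift_gripper --increments '{"deltas": [[0, 0, 0, 0, 0, 0, 0], [0, 0, 0, 0, 0, 0, 0], [0, 0, 0, 0, 0, 0, 0]]}'

```text
clock: 12.75
tool_pos: [0.5254, -0.11, 0.0671]
eef_rot: [0.024, 1.0, 0.0, 0.0]
contact_force: [-0.1, 0.5, 0.7]
opening: 0.159
finger_force: 15.0
```

Scaled: -0.1 m is -0.1667, -0.08 m is -0.1333.

>>> shift_gripper --increments '{"deltas": [[0, 0, -0.0167, 0, 0, 0, 0], [0, 0, -0.0333, 0, 0, 0, 0], [0, 0, -0.05, 0, 0, 0, 0], [0, 0, -0.0667, 0, 0, 0, 0], [0, 0, -0.0833, 0, 0, 0, 0], [0, 0, -0.1, 0, 0, 0, 0], [0, 0, -0.1167, 0, 0, 0, 0], [0, 0, -0.1333, 0, 0, 0, 0], [0, 0, -0.15, 0, 0, 0, 0], [0, 0, -0.1667, 0, 0, 0, 0]]}'

```text
clock: 13.75
tool_pos: [0.5204, -0.2107, 0.067]
eef_rot: [0.024, 1.0, 0.0, -0.0]
contact_force: [-0.6, 0.0, -1.4]
opening: 0.163
finger_force: 15.0
```

Scaled: -0.014 m is -0.0233, -0.01 m is -0.0167.

>>> shift_gripper --increments '{"deltas": [[0, 0, -0.0083, 0, 0, 0, 0], [0, 0, -0.0167, 0, 0, 0, 0], [0, 0, -0.0233, 0, 0, 0, 0], [0, 0, -0.0233, 0, 0, 0, 0]]}'

```text
clock: 14.15
tool_pos: [0.5198, -0.2245, 0.0671]
eef_rot: [0.024, 1.0, -0.0, -0.0]
contact_force: [-0.7, 0.2, -2.0]
opening: 0.161
finger_force: 15.0
```

>>> shift_gripper --increments '{"deltas": [[0, 0, -0.005, 0, 0, 0, 0], [0, 0, -0.01, 0, 0, 0, 0], [0, 0, -0.01, 0, 0, 0, 0]]}'

```text
clock: 14.45
tool_pos: [0.5204, -0.2259, 0.067]
eef_rot: [0.022, 1.0, 0.002, 0.0]
contact_force: [-0.3, 7.2, -1.6]
opening: 0.161
finger_force: 15.0
```

The stop is reached (7 N, y −0.226 matches −0.290). Release and go over the front pad.

Scaled: -0.13 m is -0.2167, -0.1 m is -0.1667.

>>> shift_gripper --increments '{"deltas": [[0.6, 0, 0.0067, 0, 0, 0, 0], [0.6, 0, 0.0067, 0, 0, 0, 0], [0.6, 0, 0.0067, 0, 0, 0, 0], [0.6, 0, 0.0067, -0.0833, 0, 0, 0], [0.6, 0, 0.0067, -0.1667, 0, 0, 0], [0.2, 0, 0.0067, -0.2167, 0, 0, 0], [0, 0, 0.0067, -0.2167, 0, 0, 0]]}' --squeeze 20

```text
clock: 15.15
tool_pos: [0.5225, -0.2276, 0.2016]
eef_rot: [0.025, 1.0, -0.002, 0.004]
contact_force: [-0.2, 0.8, -0.0]
opening: 0.446
finger_force: 0.0
```

```bash
python3 -c "
from h import *
print(tool([.5635,.1055,.16]))"
```

```text
[-0.02422895  0.33479869  0.04077786]
```

>>> shift_gripper --increments '{"deltas": [[0, -0.0433, 0.555, 0, 0, 0, 0], [0, -0.0433, 0.555, 0, 0, 0, 0], [0, -0.0433, 0.555, 0, 0, 0, 0], [0, -0.0433, 0.555, 0, 0, 0, 0], [0, -0.0433, 0.555, 0, 0, 0, 0], [0, -0.0433, 0.555, 0, 0, 0, 0], [0, -0.0433, 0.555, 0, 0, 0, 0], [0, -0.0433, 0.555, 0.0583, 0, 0, 0], [0, -0.0433, 0.555, 0.0583, 0, 0, 0], [0, -0.0433, 0.555, 0.0583, 0, 0, 0]]}'

```text
clock: 16.15
tool_pos: [0.5608, 0.1038, 0.1613]
eef_rot: [0.025, 1.0, -0.001, -0.002]
contact_force: [-0.7, 0.7, 0.2]
opening: 0.006
finger_force: 0.0
```

```bash
python3 -c "
from h import *
np.set_printoptions(precision=4,suppress=True)
print(tool([.5635,.1055,.14]),proj('wrist',[[.5635,.1055,.14],[.563,.0885,.137],[.5595,.0235,.124]]))
cv2.imwrite('pics/w6.png',r.snapshot('wrist')[:,:,::-1])"
```

```text
[-0.0027  0.0019  0.0213] [[322.2134 282.7202]
 [291.7592 280.7868]
 [184.2783 270.3919]]
```

View pics/w6.png

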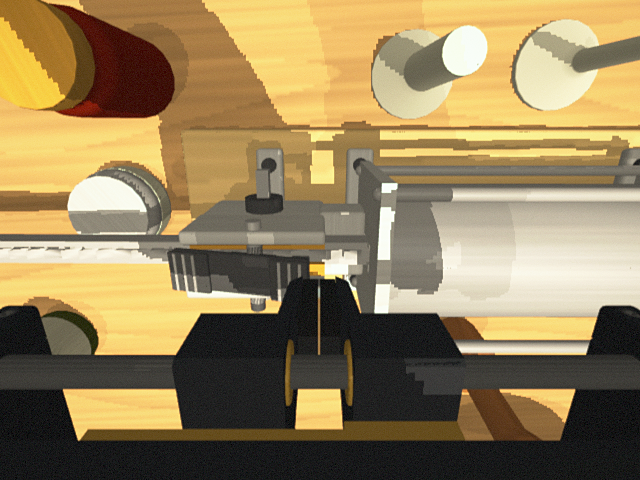

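Shut fingers (~320,290) overlap the front pad's outer part (280–310) and clear the cylinder frame (≥360). Press.

>>> shift_gripper --increments '{"deltas": [[0, -0.0033, 0.0017, 0.0167, 0, 0, 0], [0, -0.0033, 0.0017, 0.03, 0, 0, 0], [0, -0.0033, 0.0017, 0.04, 0, 0, 0], [0, -0.0033, 0.0017, 0.0467, 0, 0, 0], [0, -0.0033, 0.0017, 0.0467, 0, 0, 0]]}'

```text
clock: 16.7
tool_pos: [0.5634, 0.1063, 0.1336]
eef_rot: [0.024, 1.0, -0.0, -0.0]
contact_force: [0.0, 0.1, 0.9]
opening: 0.01
finger_force: 0.3
```

>>> shift_gripper --increments '{"deltas": [[0, 0, 0, 0.005, 0, 0, 0], [0, 0, 0, 0.01, 0, 0, 0], [0, 0, 0, 0.01, 0, 0, 0]]}'

```text
clock: 17.0
tool_pos: [0.5633, 0.1059, 0.1276]
eef_rot: [0.024, 1.0, -0.0, -0.001]
contact_force: [0.4, 0.3, 0.4]
opening: 0.004
finger_force: 0.0
```

Scaled: 0.004 m is 0.0067, 0.002 m is 0.0033.

>>> shift_gripper --increments '{"deltas": [[0, 0, 0, 0.0033, 0, 0, 0], [0, 0, 0, 0.0067, 0, 0, 0], [0, 0, 0, 0.0067, 0, 0, 0]]}'

```text
clock: 17.3
tool_pos: [0.5639, 0.1066, 0.1252]
eef_rot: [0.024, 1.0, 0.0, 0.0]
contact_force: [-2.0, 0.2, 7.9]
opening: 0.003
finger_force: 4.0
```

>>> shift_gripper --increments '{"deltas": [[0, 0, 0, -0.0667, 0, 0, 0], [0, 0.0333, 0, -0.1333, 0, 0, 0], [0, 0.0667, -0.0667, -0.15, 0, 0, 0], [0, 0.1, -0.1167, -0.1667, 0, 0, 0], [0, 0.1, -0.1167, -0.1667, 0, 0, 0], [0, 0.1, -0.1167, -0.1667, 0, 0, 0]]}'

```text
clock: 17.9
tool_pos: [0.5006, 0.0389, 0.2245]
eef_rot: [0.025, 1.0, 0.0, 0.001]
contact_force: [1.1, 1.0, 0.1]
opening: 0.005
finger_force: 0.0
```

```bash
python3 -c "
from h import *
np.set_printoptions(precision=4,suppress=True)
im=r.snapshot('wrist')[:,:,::-1]
print('down/thrown rear, front',proj('wrist',[[.5595,.0325,.138],[.5595,.0235,.124],[.563,.0975,.125],[.563,.0885,.137],[.549,-.2265,.085]]))
cv2.imwrite('pics/w7.png',im)"
```

```text
down/thrown rear, front [[312.7223 308.3931]
 [302.1105 299.7639]
 [391.9552 300.2281]
 [383.7179 308.5286]
 [ 37.172  280.1473]]
```

View pics/w7.png

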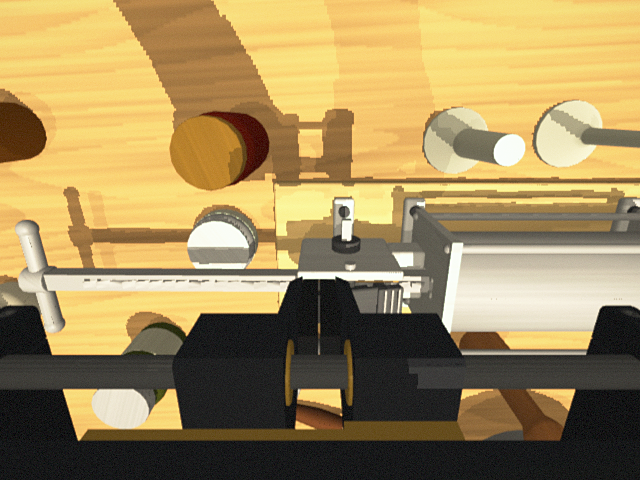

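The T-bar at (38,280) sits exactly where −0.290 projects (37,280). The front pad (~391,300) matches pawl-down. With the tip at z = 0.1276 the pad was already below it with no force, which puts the rocker near 0 rad. Handing in.

```bash
python3 -c "
from plant import r
print(r.finish_job())"
```

```text
the job is handed in; nothing more can be done
None
```

I handed the job in at about 18 s, but the hand-in returned no verdict: the bottle stands upright beside the lane, and by my measurements the rod is back on its stop with the pawl down; I viewed 13 pictures, over your limit of 10.

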